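# Throw off the ratchet pawl and open the luthier's clamp to its marker

### The arm

A 6-joint arm with a two-finger parallel gripper is mounted at the origin on the work surface. World frame = base frame: x ahead of the robot, y to its left, z up, the work surface at z = 0. Lengths are in m, angles in rad, forces in N, time in s.
With the tool pointing down it reaches from about 0.375 to 0.9 m from the base axis. Payload 3.1 kg.
Tool frame: the origin (TCP) lies on the centre line of the jaws, within the pads' length; the fingertips stand 14 mm ahead of it and the grasp point (between the pads) lies 5 mm behind it; y points along the fingers, z is the direction in which the jaws open and shut, and the axes are right-handed (so a half turn about y gives the same grasp; the last joint's range is limited). The gripper opens to 87 mm and grips with 3 to 60 N. Pads are 19 mm wide; open, the fingers measure 117 mm over their backs; the gripper's body (75 mm by 190 mm) begins 51 mm behind the grasp point.
Start: joints at [-1.296, 0.527, 1.433, -0, 1.181, -0.178], TCP at [0.274, -0.562, 0.237] pointing down, gripper open.
Joint ranges: [-3.08, 3.08], [-0.75, 2.2], [0.22, 2.44], [-1.43, 4.57], [0, 2.65], [-2.85, 2.85]. Speed limits (rad/s): [2.79, 2.79, 3.14, 3.14, 3.14, 3.14].

### API

Orientations are given as a unit quaternion [x, y, z, w].
In Python, from rig import robot, vision gives the robot as it stands.
- The arm moves only by the shell command python3 -m crank 'ROWS' [FORCE]. ROWS is JSON, a list of rows, each a list of 7 numbers: the shift along the tool's x, y, z as a fraction of full scale, then the turn, a rotation vector about the tool's x, y, z as a fraction of full scale, then the gripper command: -1 is shut, 1 is fully open, values between are in proportion. In form: [[x, y, z, wx, wy, wz, grip], ...]. A call has 1 to 10 rows; each row is the pose to reach, as a shift and turn from the pose commanded when the call began, along the tool's axes at that moment, turning the shorter way round; what a row does not reach only later rows make up. Full scale, the value 1, is 50 cm for a shift and pi rad for a turn. A row lasts 1/8 s, in which the tool goes at most 62.5 mm and 10.7 degrees, less where a joint would pass 70% of its speed; a pose out of reach is approached as far as the arm can. A call with a number of a shift or a turn outside -1 to 1 is refused whole. A call with a gripper value outside its range is refused whole. The fingers move at their own pace and stop on an object; FORCE is the grip in N (left out, the last holds). Time passes only in rows, so rows that repeat a pose let the fingers close. It gives the time, the measured TCP pose, the force and the opening at its end, in the units of the state.
- robot.get_obs(): the state, without advancing time (a new reading comes with each control period).
- vision.camera(name): name is "side" or "top"; returns the picture (480x640x3 uint8, blue, green, red); there is no depth.
- vision.camera_info(name): a dict with "vfov" (degrees; the focal length in pixels is half the picture's height over the tangent of half this angle, whatever the lens; pixels are square), "cx", "cy" (the principal point, pixels), "world_from_camera" (4x4, takes a point from camera to world coordinates). Camera axes: x right, y up, looking along -z (the intrinsics and any distortion apply to the point x, -y, -z); pixel columns grow to the right and rows downward; lengths in m; the calibration is good to about 2 mm. A picture is of the moment at which its call begins. camera_info takes no time and is no camera call.
- robot.hand_in(): hands the job in, once; it reports no verdict.
The state is a dict: "time": time; "q": joint angles; "joint_velocities": joint speeds; "joint_torque": joint torques, N m; "position": TCP position; "tool_rot": TCP orientation; "ft_force": force on the tool from outside, world axes, zero at the start; "moment": the same for the moment, N m; "grip_width": finger opening in m.
Only numpy, scipy, OpenCV 4.12 (cv2) and the standard library are available. Lean on these libraries where they do the work, as an engineer would, in place of code of your own. Each camera call takes 0.05 s, during which the arm holds its last target.

### The job

Open the jaw of the violin maker's ratchet clamp to the green marker. Throw its brass holding pawl right over, off the toothed wheel, so that it lies back on its stop; then swing the red-handled lever backwards, towards the pawl's side, until the red pointer of the jaw stands within the width of the green marker block. Leave the pawl thrown over, and do not disturb the violin neck, jar, tape roll and brush lying around the clamp.

Things in the scene. Friction and masses are not known exactly. Their poses are not given: they have to be found in the camera images.
- clamp: bench clamp screwed down: wooden board 180 x 370 x 20 mm with an upright steel ratchet wheel (110 mm across, 16 thick), cork-faced jaws and a white ticked scale. Origin at table height below the wheel, z up, y along the board, which spans x -65 to 115, y -205 to 165 mm. Jaws on the -y side (tops 61 mm above the table, rack over them 75), pawl on the +y side
- wheel_axis (a point): point on the wheel's axle, at clamp (37, 0, 100) mm, in the plane in which the middle of the lever's red grip swings; the axle is parallel to clamp x
- lever_grip (a point): centre of the hand lever's red cross-grip: round bar 18 mm thick, 56 long, parallel to clamp x, 130 mm from the axle. The lever (20 mm flat bar, 17 mm nearer clamp -x) is fixed to the wheel; it starts leaning 40 to 65 degrees towards clamp -y, grip 155 to 200 mm above the table. 4 to 12 N on the grip turns it; friction holds it where it is left
- wheel (a joint): turn of wheel and lever, rad; grows backwards (lever top towards clamp +y), opening the jaw 30 mm per rad. The lever leans 1.15 rad towards -y at 0, upright at 1.15; stops at -0.05 and 1.95. With the pawl in the teeth (20 degrees apart) it goes back at most 0.35 rad, then locks; forwards it clicks past. With the pawl thrown over it turns freely both ways
- pawl_grip (a point): centre of the brass pawl's yellow cross-grip: round bar 18 mm thick, 50 long, parallel to clamp x, 100 mm from the pawl's pin. Engaged, it is about 195 mm above the table near clamp y = 57 mm, leaning to the wheel; thrown over, near y = 163 mm, 180 high. The pawl's arm (14 mm wide) runs from it to the pin, 11 mm nearer clamp +x
- pawl_pin (a point): pin on which the pawl turns, parallel to clamp x, at clamp (-11, 97, 105) mm, fixed
- pawl (a joint): angle of the pawl, rad: about -0.07 to 0.2 while its nose lies on the teeth by its weight; grows as its grip is pushed towards clamp +y. Nose clear of the teeth above 0.25, grip upright over the pin at 0.44; beyond about 0.6 it falls over by itself to its stop at 1.15. Needs only 1 to 3 N at the grip
- pointer (a point): free end of the red pointer (5 mm wide along clamp y) on the moving jaw, at clamp x = 80 mm, 30 mm above the table over the white scale; it moves to clamp -y as the jaw opens
- marker: green block 22 x 14 x 30 mm (14 along clamp y) fixed on the board beside the scale, at clamp x 86 to 108 mm, just beyond the pointer's end; origin at the centre of its underside. The pointer is to finish at the same clamp y as this block's centre
- neck: bystander: pale violin neck with black fingerboard and scroll, 270 x 48 x 38 mm, lying along the far side of the clamp board; origin under its middle
- jar: bystander: blue jar with white lid, 68 mm across, 75 mm high, on the pawl's side of the clamp; origin at the centre of its underside
- tape: bystander: white roll (ring), 100 mm across, 24 mm high, on the jaw side of the clamp; origin at the centre of its underside
- brush: bystander: glue brush lying on the table beyond the jar; origin under it

How it is judged:
On the way, in this order (a step that is already met when the one before it is completed fails the run):
1. the pawl is thrown over, off the wheel (value of joint pawl above 0.9 rad), for 0.2 s.
2. the pointer stands within the width of the green marker (y of pointer in the frame of marker between -0.007 and 0.007 m), for 0.2 s.
At the end, for the whole second after the job is handed in: The pawl is thrown over (its joint above 0.9 rad), the middle of the pointer's end is within 7 mm of the middle of the green marker along the scale (within its 14 mm width), and the wheel is at rest (all of step 2 and value of joint pawl above 0.9 rad and velocity of joint wheel between -0.05 and 0.05 rad/s); the robot touches nothing.
It fails at once if the violin neck is disturbed (moved more than 20 mm) (distance of neck from where it was at the start of the episode above 0.02 m).
It fails at once if the jar is disturbed (moved more than 20 mm) (distance of jar from where it was at the start of the episode above 0.02 m).
It fails at once if the tape roll is disturbed (moved more than 20 mm) (distance of tape from where it was at the start of the episode above 0.02 m).
It fails at once if the brush is disturbed (moved more than 20 mm) (distance of brush from where it was at the start of the episode above 0.02 m).
It also fails if it takes over 51 s, if anything falls off the work surface, if the arm or the gripper's body presses on something with over 40 N, if the wrist force passes 120 N, or if a joint passes its speed limit or range.

## Working session

There is one attempt and no reset: what is moved stays moved. The work goes in short steps, Python scripts to look and compute and a shell command to move; the robot and the scene stay as the last step left them, time stands still between calls to the robot, and variables do not carry over. Pictures are saved under pics/ and viewed, and the job is handed in when it is done.

```bash
ls; mkdir -p pics; python3 - <<'E'
from rig import robot, vision
import cv2
for n in ("side","top"):
    im=vision.camera(n); cv2.imwrite(f"pics/{n}0.png",im)
    print(n,vision.camera_info(n))
print(robot.get_obs())
E
```

```text
pics
side {'vfov': 54.478318413069005, 'cx': 324.0292362324698, 'cy': 244.28630999245794, 'world_from_camera': array([[-0.93530329,  0.22721524, -0.27125818,  0.25324622],
       [-0.35377588, -0.61584245,  0.70397493,  0.87823098],
       [-0.00709847,  0.75439467,  0.65638274,  0.89785329],
       [ 0.        ,  0.        ,  0.        ,  1.        ]])}
top {'vfov': 47.87823439918886, 'cx': 322.9774187787, 'cy': 238.1110960878074, 'world_from_camera': array([[ 0.01857272,  0.98512576, -0.17082824,  0.38755843],
       [-0.99981348,  0.01920464,  0.00204725,  0.06208969],
       [ 0.0052975 ,  0.17075836,  0.9852987 ,  1.23305465],
       [ 0.        ,  0.        ,  0.        ,  1.        ]])}
{'time': 0.1, 'q': array([-1.29550351e+00,  5.28390281e-01,  1.43376749e+00, -3.02438354e-05,
        1.18141935e+00, -1.78492144e-01]), 'joint_velocities': array([ 3.41307247e-04, -3.20723962e-03, -2.95651040e-03, -3.99906700e-05,
       -1.78523436e-04,  1.72170029e-04]), 'joint_torque': array([-3.46645311e-04, -4.40985703e+01, -1.77150965e+01,  6.34743716e-02,
        5.34073915e-02, -4.20159608e-05]), 'position': array([ 0.27382922, -0.56111251,  0.2356611 ]), 'tool_rot': array([-0.1591119 ,  0.68968279, -0.68828216,  0.15902426]), 'ft_force': array([-0.0676297 , -0.20889619,  0.29151055]), 'moment': array([-0.01989815, -0.01773927, -0.01585931]), 'grip_width': 0.08707553018727883}
```

View pics/side0.png

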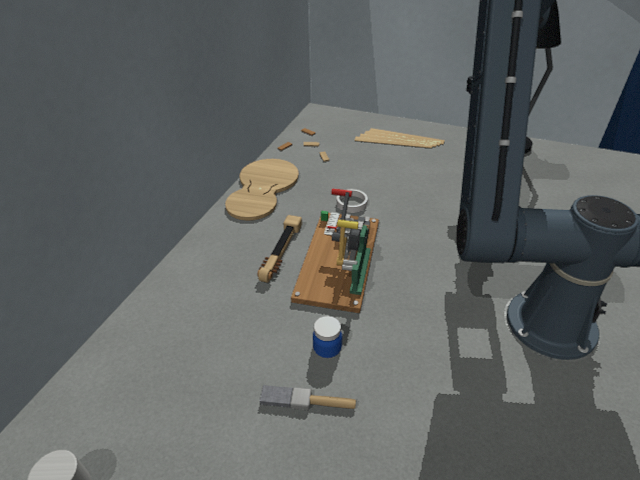

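View pics/top0.png

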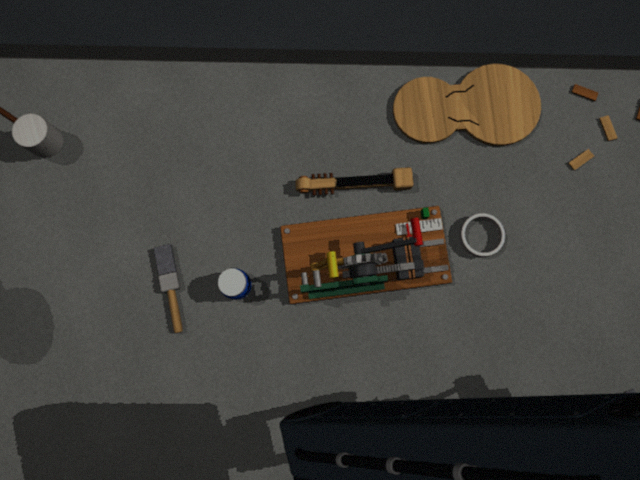

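```bash
python3 - <<'E'
import cv2
a=cv2.imread("pics/top0.png")[190:320,260:520]; cv2.imwrite("pics/topz.png",cv2.resize(a,None,fx=3,fy=3,interpolation=cv2.INTER_CUBIC))
a=cv2.imread("pics/side0.png")[170:330,240:440]; cv2.imwrite("pics/sidez.png",cv2.resize(a,None,fx=3.7,fy=3.7,interpolation=cv2.INTER_CUBIC))
E
```

```text
(no output)
```

View pics/topz.png

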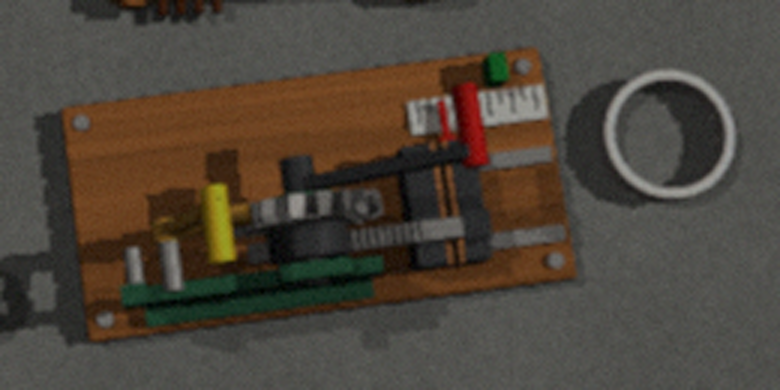

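View pics/sidez.png

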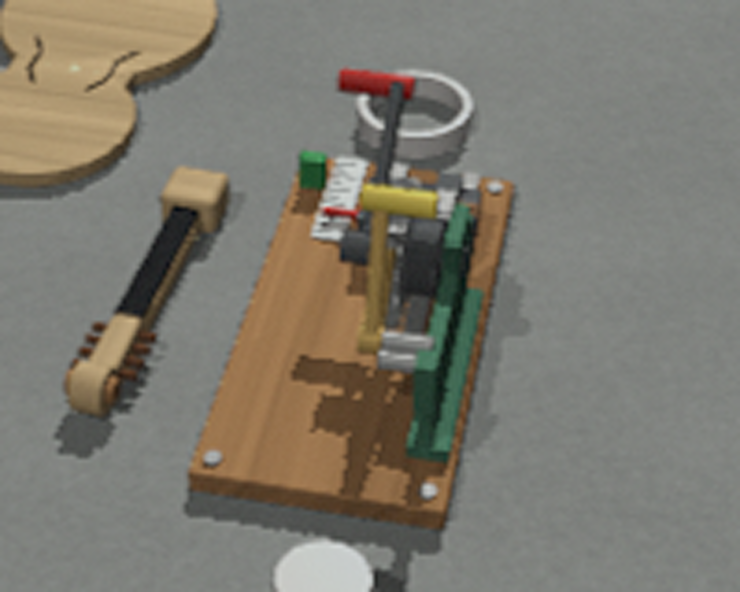

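```bash
cat > h.py <<'E'
import numpy as np, cv2
from rig import robot, vision
def ray(n,uv):
    c=vision.camera_info(n);f=240/np.tan(np.radians(c['vfov'])/2);T=c['world_from_camera']
    d=np.array([(uv[0]-c['cx'])/f,-(uv[1]-c['cy'])/f,-1]);return T[:3,3],T[:3,:3]@d
def onz(n,uv,z):
    o,d=ray(n,uv);return o+d*(z-o[2])/d[2]
def tri(a,b):
    o1,d1=ray('top',a);o2,d2=ray('side',b)
    s=np.linalg.lstsq(np.c_[d1,-d2],o2-o1,rcond=None)[0]
    p,q=o1+s[0]*d1,o2+s[1]*d2
    return (p+q)/2,np.linalg.norm(p-q)
def proj(n,p):
    c=vision.camera_info(n);f=240/np.tan(np.radians(c['vfov'])/2);T=c['world_from_camera']
    q=T[:3,:3].T@(np.array(p)-T[:3,3]);return np.array([c['cx']+f*q[0]/-q[2],c['cy']-f*q[1]/-q[2]])
E
cat > meas.py <<'E'
from h import *
top=cv2.imread("pics/top0.png");side=cv2.imread("pics/side0.png")
# board corners order: (+x,+y) (+x,-y) (-x,-y) (-x,+y)
t=np.array([(65,108),(538,47),(577,277),(90,341)])/3+[260,190]
s=np.array([(190,474),(300,165),(513,182),(442,516)])/3.7+[240,170]
loc=np.array([(115,165),(115,-205),(-65,-205),(-65,165)])/1000
def fit(P):
    m=P.mean(0);l=loc.mean(0);z=((P-m)[:,0]+1j*(P-m)[:,1])@np.conj((loc-l)[:,0]+1j*(loc-l)[:,1])
    a=np.angle(z);R=np.array([[np.cos(a),-np.sin(a)],[np.sin(a),np.cos(a)]]);o=m-R@l
    return a,o,np.abs(P-(loc@R.T+o)).max()
for n,u in(('top',t),('side',s)):
    P=np.array([onz(n,x,.02)[:2] for x in u]);print(n,P.round(4).tolist(),fit(P))
def mask(im,lo,hi,nm):
    m=cv2.inRange(cv2.cvtColor(im,cv2.COLOR_BGR2HSV),lo,hi)
    n,l,st,c=cv2.connectedComponentsWithStats(m)
    for i in range(1,n):
        if st[i,4]>12: print(nm,st[i].tolist(),c[i].round(1))
for n,im in(('top',top),('side',side)):
    mask(im,(0,190,60),(6,255,255),n+' red'); mask(im,(22,150,80),(34,255,255),n+' yel'); mask(im,(50,150,40),(75,255,255),n+' grn')
E
python3 meas.py
```

```text
top [[0.6241, 0.1545], [0.679, -0.2071], [0.5026, -0.2331], [0.4481, 0.1303]] (np.float64(0.14815879343275284), array([ 0.53577981, -0.02274619]), np.float64(0.0029385131496555694))
side [[0.6202, 0.1598], [0.6741, -0.1911], [0.5008, -0.2302], [0.4472, 0.1358]] (np.float64(0.15494242936113603), array([ 0.53280205, -0.01553099]), np.float64(0.009247111101323313))
top red [412, 217, 11, 28, 177] [416.8 230.5]
top red [406, 228, 7, 9, 21] [408.3 233.2]
top yel [327, 251, 12, 27, 215] [332.7 264. ]
top grn [423, 208, 6, 9, 49] [425.4 212.2]
side red [332, 191, 13, 4, 23] [337.5 192.9]
side yel [337, 223, 21, 6, 65] [347.6 225.4]
side grn [322, 214, 6, 7, 32] [324.4 216.5]
```

```bash
cat >> h.py <<'E'
YAW=0.148;O=np.array([.5358,-.0227,0])
RC=np.array([[np.cos(YAW),-np.sin(YAW),0],[np.sin(YAW),np.cos(YAW),0],[0,0,1]])
def toc(p): return RC.T@(np.array(p)-O)
def tow(p): return RC@np.array(p)+O
E
python3 - <<'E'
from h import *
for nm,a,b in(('red',(416.8,230.8),(341.6,192.4)),('yel',(332.9,264),(348.1,224.6)),('jar lid',(234,283),(327,327))):
    p,e=tri(a,b);print(nm,p.round(4),'clamp',toc(p).round(4),e.round(4))
# marker base side green centre ~ z .035 ; pointer tip
print('marker',toc(onz('top',(425.4,212.2),.042)),toc(onz('side',(324.4,216.5),.035)))
print('pointer tip top',[toc(onz('top',u,.03)).round(4) for u in [(406.5,224),(408,233)]], 'side',toc(onz('side',(240+325/3.7,170+211/3.7),.03)))
for n in('top','side'):
  for nm,p in(('axis',(.037,0,.1)),('pin',(-.011,.097,.105)),('marker c',(.097,-.15,.04))): print(n,nm,proj(n,tow(p)).round(1))
print([toc(onz('top',u,0)).round(3) for u in [(483,235)]])
from scipy.spatial.transform import Rotation as R
print(R.from_quat(robot.get_obs()['tool_rot']).as_matrix().round(3))
E
```

```text
red [ 0.5899 -0.1291  0.1637] clamp [ 0.0378 -0.1132  0.1637] 0.0033
yel [0.5154 0.0396 0.1974] clamp [-0.011   0.0646  0.1974] 0.0029
jar lid [0.4889 0.25   0.0664] clamp [-0.0062  0.2766  0.0664] 0.0022
marker [ 0.0989944  -0.16411763  0.042     ] [ 0.09567672 -0.16058871  0.035     ]
pointer tip top [array([ 0.0798, -0.1198,  0.03  ]), array([ 0.0588, -0.12  ,  0.03  ])] side [ 0.07632972 -0.11915107  0.03      ]
top axis [359.1 244.2]
top pin [316.7 272.1]
top marker c [419.2 214. ]
side axis [333. 236.]
side pin [344.3 261.6]
side marker c [323.2 217.2]
[array([ 0.037, -0.298,  0.   ])]
[[-0.899 -0.001  0.438]
 [-0.438  0.002 -0.899]
 [-0.    -1.    -0.002]]
```

```bash
cat >> h.py <<'E'
from scipy.spatial.transform import Rotation as Ro
# desired tool axes in clamp: x=-cx, y=-z, z=-cy
RT=RC@np.array([[-1,0,0],[0,0,-1],[0,-1,0]]).T
def row(pc,Rw=None):
    o=robot.get_obs();R=Ro.from_quat(o['tool_rot']).as_matrix()
    d=R.T@(tow(pc)-o['position'])/.5
    w=Ro.from_matrix(R.T@(RT if Rw is None else Rw)).as_rotvec()/np.pi
    return np.r_[d,w].round(4).tolist()
def where():
    o=robot.get_obs();print('t',o['time'],'tcp clamp',toc(o['position']).round(4),'F clamp',(RC.T@o['ft_force']).round(2),'w',round(o['grip_width'],4),'q',o['q'].round(2),'roterr',(RT.T@Ro.from_quat(o['tool_rot']).as_matrix()).round(3).diagonal())
E
python3 - <<'E'
from h import *
where();print(row((-.018,.015,.25)))
E
```

```text
t 0.1 tcp clamp [-0.3385 -0.4939  0.2357] F clamp [-0.1  -0.2   0.29] w 0.0871 q [-1.3   0.53  1.43 -0.    1.18 -0.18] roterr [0.954 1.    0.954]
[-0.9177, -0.0269, -0.7777, 0.0006, 0.0973, -0.0]
```

```bash
python3 -m crank '[[-0.1,-0.06,-0.08,0,0.02,0,-1],[-0.9177,-0.05,-0.7777,0,0.0973,0,-1],[-0.9177,-0.05,-0.7777,0,0.0973,0,-1],[-0.9177,-0.05,-0.7777,0,0.0973,0,-1],[-0.9177,-0.05,-0.7777,0,0.0973,0,-1],[-0.9177,-0.05,-0.7777,0,0.0973,0,-1],[-0.9177,-0.05,-0.7777,0,0.0973,0,-1],[-0.9177,-0.05,-0.7777,0,0.0973,0,-1],[-0.9177,-0.05,-0.7777,0,0.0973,0,-1],[-0.9177,-0.05,-0.7777,0,0.0973,0,-1]]' 20; python3 - <<'E'
from h import *
where();print(row((-.018,.015,.25)),row((-.018,.015,.196)))
E
```

```text
time: 1.35
position: [0.5163, -0.0085, 0.2613]
tool_rot: [-0.053, 0.705, -0.705, 0.053]
ft_force: [0.6, 0.1, -0.9]
grip_width: 0.0019
t 1.35 tcp clamp [-0.0172  0.017   0.2613] F clamp [ 0.59  0.01 -0.86] w 0.0019 q [-0.23  0.35  1.67  0.    1.12  1.19] roterr [1. 1. 1.]
[0.0016, 0.0226, 0.0039, 0.0001, 0.0006, 0.0001] [0.0015, 0.1306, 0.004, 0.0001, 0.0006, 0.0001]
```

```bash
python3 -m crank '[[0,0.065,0.004,0,0,0,-1],[0,0.13,0.004,0,0,0,-1],[0,0.13,0.004,0,0,0,-1]]' ; python3 - <<'E'
from h import *
where();print(row((-.018,.115,.196)))
for n,(x,y) in(('top',(260,190)),('side',(240,150))):
    a=vision.camera(n)[y:y+160,x:x+200];cv2.imwrite(f'pics/{n}1.png',cv2.resize(a,None,fx=3,fy=3,interpolation=cv2.INTER_CUBIC))
E
```

```text
time: 1.72
position: [0.5141, -0.0123, 0.1943]
tool_rot: [-0.055, 0.706, -0.704, 0.05]
ft_force: [0.5, -0.4, 0.4]
grip_width: 0.0007
t 1.725 tcp clamp [-0.02    0.0135  0.1943] F clamp [ 0.39 -0.51  0.38] w 0.0007 q [-0.24  0.44  1.75 -0.    0.96  1.18] roterr [1. 1. 1.]
[-0.004, -0.0029, -0.2031, 0.0008, 0.0002, 0.002]
```

View pics/side1.png

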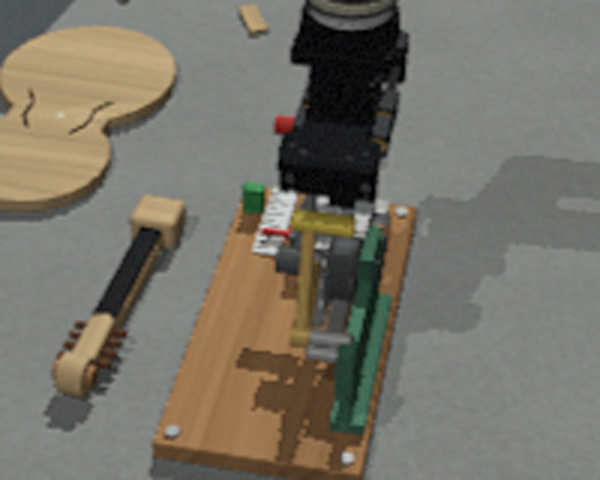

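The side view shows the hand just behind the yellow grip (zoom ≈ (325,222)), with the lever and marker untouched. I'll push the pawl over now.

```bash
python3 -m crank '[[-0.004,0,-0.03,0,0,0,-1],[-0.004,0,-0.06,0,0,0,-1],[-0.004,0,-0.085,0,0,0,-1],[-0.004,0,-0.11,0,0,0,-1],[-0.004,0,-0.135,0,0,0,-1],[-0.004,0,-0.16,0,0,0,-1],[-0.004,0,-0.185,0,0,0,-1],[-0.004,0,-0.203,0,0,0,-1],[-0.004,0,-0.203,0,0,0,-1],[-0.004,0,-0.203,0,0,0,-1]]' ; python3 - <<'E'
from h import *
where()
for n,(x,y) in(('top',(260,190)),('side',(240,150))):
    a=vision.camera(n)[y:y+160,x:x+200];cv2.imwrite(f'pics/{n}2.png',cv2.resize(a,None,fx=3,fy=3,interpolation=cv2.INTER_CUBIC))
E
```

```text
time: 3.08
position: [0.5034, 0.0875, 0.1965]
tool_rot: [0.052, -0.705, 0.705, -0.052]
ft_force: [0.2, -1.0, -0.4]
grip_width: 0.0009
t 3.075 tcp clamp [-0.0158  0.1138  0.1965] F clamp [ 0.07 -1.03 -0.39] w 0.0009 q [-0.05  0.43  1.76 -0.    0.95  1.38] roterr [1. 1. 1.]
```

View pics/side2.png

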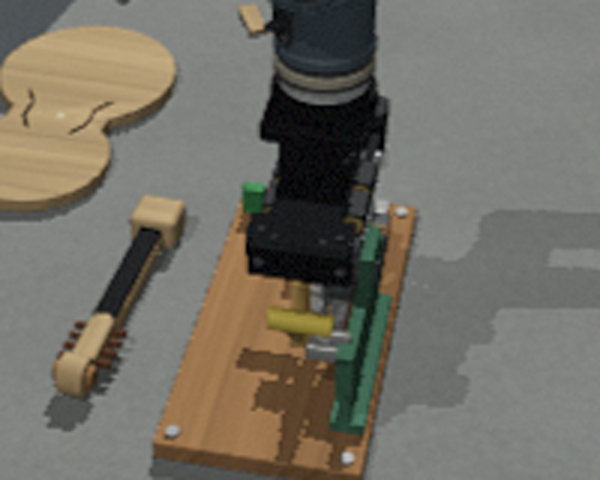

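The yellow grip now lies at about zoom (300,322), well over to the +y side, so the pawl is thrown. Next I'll lift and go above the red grip.

```bash
python3 - <<'E'
from h import *
print(row((-.018,.105,.27)),row((.045,-.113,.25)))
E
```

```text
[0.0043, -0.1469, 0.0171, -0.0, -0.0001, -0.0] [-0.1218, -0.1068, 0.4531, -0.0, -0.0001, -0.0]
```

```bash
python3 -m crank '[[0.004,-0.075,0.017,0,0,0,-1],[0.004,-0.14,0.02,0,0,0,-1],[-0.04,-0.12,0.13,0,0,0,-1],[-0.08,-0.107,0.25,0,0,0,0],[-0.122,-0.107,0.37,0,0,0,1],[-0.122,-0.107,0.453,0,0,0,1],[-0.122,-0.107,0.453,0,0,0,1],[-0.122,-0.107,0.453,0,0,0,1]]' ; python3 - <<'E'
from h import *
where();print(row((.045,-.113,.168)))
for n,(x,y) in(('top',(260,190)),('side',(240,150))):
    a=vision.camera(n)[y:y+160,x:x+200];cv2.imwrite(f'pics/{n}3.png',cv2.resize(a,None,fx=3,fy=3,interpolation=cv2.INTER_CUBIC))
E
```

```text
time: 4.18
position: [0.5963, -0.1272, 0.2496]
tool_rot: [-0.052, 0.706, -0.705, 0.052]
ft_force: [0.1, 1.3, 0.4]
grip_width: 0.0423
t 4.175 tcp clamp [ 0.0445 -0.1123  0.2496] F clamp [0.33 1.23 0.38] w 0.0423 q [-0.39  0.49  1.46  0.    1.19  1.03] roterr [1. 1. 1.]
[-0.0013, 0.1633, 0.0017, 0.0004, -0.0003, 0.0004]
```

View pics/side3.png

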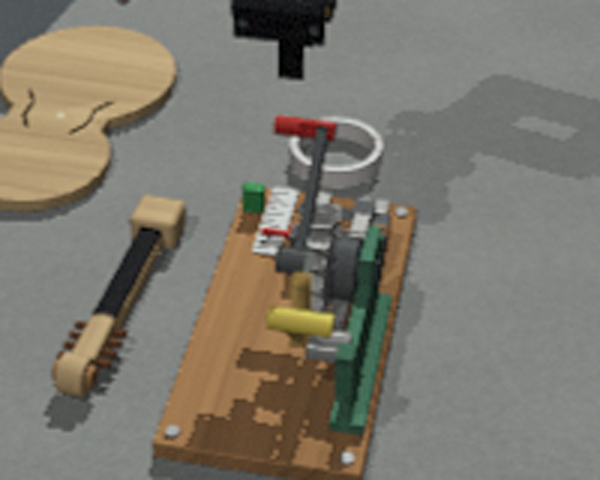

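View pics/top3.png

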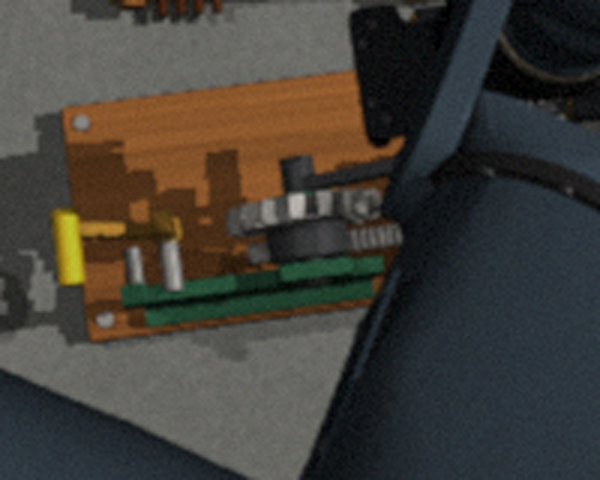

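The pawl's yellow grip rests at top zoom (68,247), thrown over. The hand is above the red grip, at side zoom (305,127). I'll descend and grip.

```bash
python3 -m crank '[[-0.002,0,0.002,0,0,0,1],[-0.002,0,0.002,0,0,0,1],[-0.002,0.09,0.002,0,0,0,1],[-0.002,0.178,0.002,0,0,0,1],[-0.002,0.178,0.002,0,0,0,1],[-0.002,0.178,0.002,0,0,0,-1],[-0.002,0.178,0.002,0,0,0,-1],[-0.002,0.178,0.002,0,0,0,-1],[-0.002,0.178,0.002,0,0,0,-1],[-0.002,0.178,0.002,0,0,0,-1]]' 35; python3 - <<'E'
from h import *
where()
for n,(x,y) in(('side',(240,150)),):
    a=vision.camera(n)[y:y+160,x:x+200];cv2.imwrite(f'pics/{n}4.png',cv2.resize(a,None,fx=3,fy=3,interpolation=cv2.INTER_CUBIC))
E
```

```text
time: 5.52
position: [0.5982, -0.1282, 0.1614]
tool_rot: [0.052, -0.705, 0.705, -0.052]
ft_force: [0.4, -0.0, -0.5]
grip_width: 0.0449
t 5.525 tcp clamp [ 0.0462 -0.1136  0.1614] F clamp [ 0.36 -0.1  -0.55] w 0.0449 q [-0.39  0.6   1.54  0.    1.    1.03] roterr [1. 1. 1.]
```

View pics/side4.png

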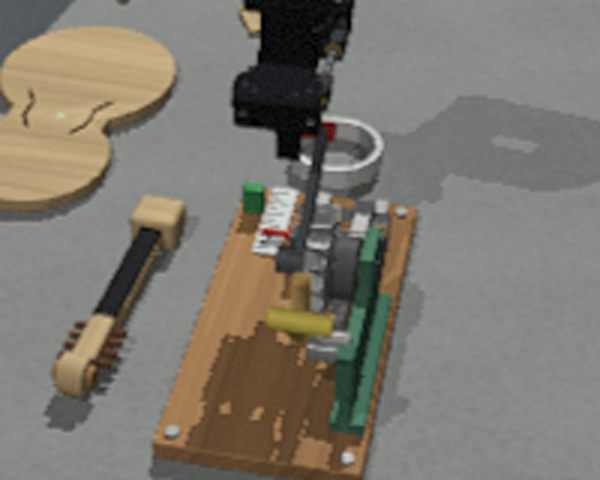

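The hand now covers the free end of the red grip, at zoom (290,130), and the fingers are still closing. I'll keep closing.

```bash
python3 -m crank '[[0,0,0,0,0,0,-1],[0,0,0,0,0,0,-1],[0,0,0,0,0,0,-1],[0,0,0,0,0,0,-1],[0,0,0,0,0,0,-1],[0,0,0,0,0,0,-1]]' 35; python3 - <<'E'
from h import *
where()
o=toc(robot.get_obs()['position'])
# grip centre estimate: bar y=tcp y, z from circle
y=o[1]
th0=np.arcsin(-y/.13);print('lean',th0,'bar z',.1+.13*np.cos(th0))
dz=o[2]-(.1+.13*np.cos(th0))
for th in np.arange(th0,-.5,-.12):
    p=np.array([o[0],-.13*np.sin(th),.1+.13*np.cos(th)+dz]);print(round(th,2),row(p)[:3])
E
```

```text
time: 6.32
position: [0.5978, -0.1271, 0.1607]
tool_rot: [-0.052, 0.706, -0.704, 0.052]
ft_force: [0.2, 5.7, -1.9]
grip_width: 0.0179
t 6.325 tcp clamp [ 0.046  -0.1124  0.1607] F clamp [ 1.07  5.62 -1.86] w 0.0179 q [-0.39  0.6   1.54  0.    1.    1.03] roterr [1. 1. 1.]
lean 1.045055361017993 bar z 0.16524102551866285
1.05 [0.0, -0.0, 0.0]
0.93 [0.0, -0.0259, -0.0173]
0.81 [0.0, -0.0496, -0.0376]
0.69 [0.0, -0.0707, -0.0605]
0.57 [0.0001, -0.0889, -0.0858]
0.45 [0.0001, -0.104, -0.1132]
0.33 [0.0001, -0.1156, -0.1421]
0.21 [0.0001, -0.1237, -0.1722]
0.09 [0.0001, -0.1282, -0.2031]
-0.03 [0.0001, -0.1289, -0.2342]
-0.15 [0.0001, -0.1259, -0.2653]
-0.27 [0.0001, -0.1192, -0.2957]
-0.39 [0.0001, -0.1089, -0.3251]
```

```bash
python3 -m crank '[[0,-0.013,-0.008,0,0,0,-1],[0,-0.026,-0.017,0,0,0,-1],[0,-0.038,-0.027,0,0,0,-1],[0,-0.05,-0.0376,0,0,0,-1],[0,-0.05,-0.0376,0,0,0,-1]]' 40; python3 - <<'E'
from h import *
where()
a=vision.camera('side')[150:310,240:440];cv2.imwrite(f'pics/side5.png',cv2.resize(a,None,fx=3,fy=3,interpolation=cv2.INTER_CUBIC))
E
```

```text
time: 6.95
position: [0.5952, -0.1094, 0.1872]
tool_rot: [0.052, -0.705, 0.705, -0.053]
ft_force: [-1.1, 2.0, -2.6]
grip_width: 0.0173
t 6.95 tcp clamp [ 0.046  -0.0945  0.1872] F clamp [-0.77  2.11 -2.57] w 0.0173 q [-0.37  0.56  1.53 -0.    1.05  1.06] roterr [1. 1. 1.]
```

View pics/side5.png

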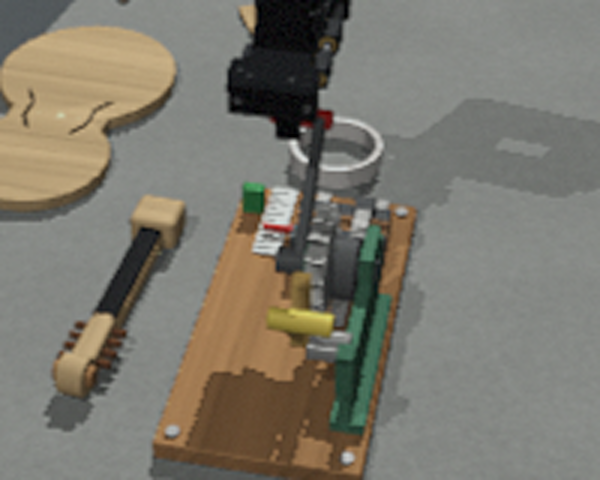

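The lever follows the grip and the pointer at zoom (278,228) is moving. Continuing along the arc.

```bash
cat > arc.py <<'E'
from h import *
o=toc(robot.get_obs()['position']);th0=np.arcsin(-o[1]/.13);z0=.13*np.cos(th0);print(th0)
for k in range(1,11):
    th=th0-.1*k;print(k,round(th,2),row((o[0],-.13*np.sin(th),o[2]-z0+.13*np.cos(th)))[:3])
E
python3 arc.py
```

```text
0.8141002886370985
1 0.71 [-0.0, -0.018, -0.0188]
2 0.61 [-0.0, -0.034, -0.0392]
3 0.51 [-0.0, -0.0479, -0.0612]
4 0.41 [-0.0, -0.0595, -0.0844]
5 0.31 [-0.0001, -0.0688, -0.1087]
6 0.21 [-0.0001, -0.0756, -0.1338]
7 0.11 [-0.0001, -0.0798, -0.1594]
8 0.01 [-0.0001, -0.0815, -0.1854]
9 -0.09 [-0.0001, -0.0806, -0.2113]
10 -0.19 [-0.0001, -0.0771, -0.2371]
```

```bash
python3 -m crank '[[0,-0.018,-0.019,0,0,0,-1],[0,-0.034,-0.039,0,0,0,-1],[0,-0.048,-0.061,0,0,0,-1],[0,-0.0595,-0.0845,0,0,0,-1],[0,-0.069,-0.109,0,0,0,-1],[0,-0.0755,-0.134,0,0,0,-1],[0,-0.08,-0.159,0,0,0,-1],[0,-0.0815,-0.185,0,0,0,-1],[0,-0.0805,-0.211,0,0,0,-1],[0,-0.0805,-0.211,0,0,0,-1]]' 40; python3 - <<'E'
from h import *
where()
for n,(x,y) in(('top',(360,190)),('side',(280,180))):
    im=vision.camera(n);cv2.imwrite(f'pics/{n}6raw.png',im);a=im[y:y+80,x:x+100];cv2.imwrite(f'pics/{n}6.png',cv2.resize(a,None,fx=7,fy=7,interpolation=cv2.INTER_CUBIC))
E
python3 arc.py|head -7
```

```text
time: 8.25
position: [0.5814, -0.0061, 0.2306]
tool_rot: [0.051, -0.703, 0.707, -0.055]
ft_force: [-0.7, -3.0, 8.7]
grip_width: 0.0163
t 8.25 tcp clamp [0.0476 0.0097 0.2306] F clamp [-1.14 -2.86  8.65] w 0.0163 q [-0.2   0.47  1.56 -0.    1.11  1.22] roterr [1. 1. 1.]
-0.07432033564077714
1 -0.17 [-0.0, 0.0031, -0.0258]
2 -0.27 [-0.0, 0.0088, -0.0512]
3 -0.37 [-0.0, 0.0169, -0.0758]
4 -0.47 [0.0, 0.0275, -0.0996]
5 -0.57 [0.0001, 0.0404, -0.1221]
6 -0.67 [0.0001, 0.0555, -0.1433]
```

View pics/side6.png

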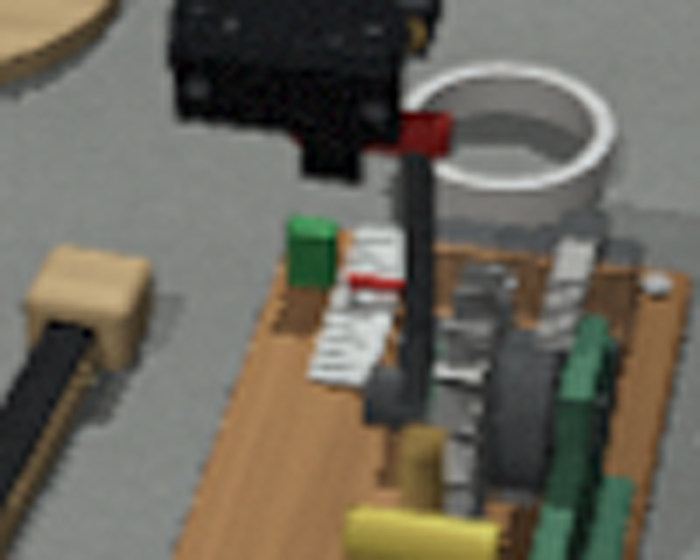

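View pics/top6.png

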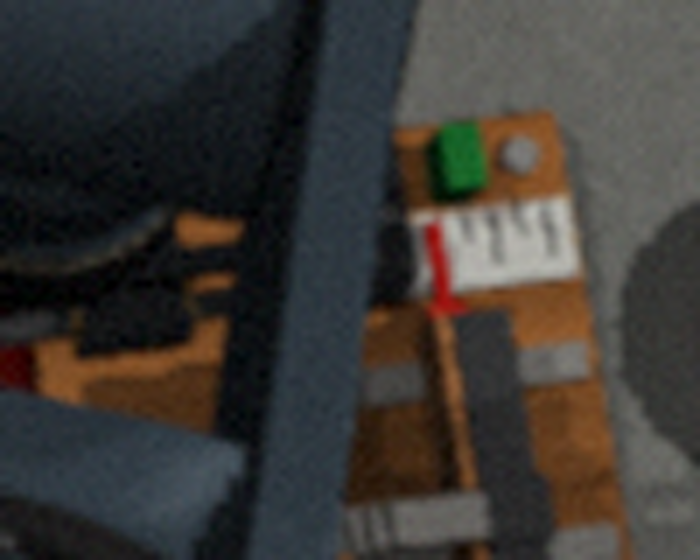

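```bash
python3 - <<'E'
from h import *
T=lambda p:np.array(p)/7+[360,190]
S=lambda p:np.array(p)/7+[280,180]
print('ptr top',toc(onz('top',T((433,227)),.03)).round(4),'mid',toc(onz('top',T((440,265)),.03)).round(4),'side',toc(onz('side',S((350,282)),.03)).round(4))
print('mk side front bottom',[toc(onz('side',S(p),.02)).round(4) for p in((288,283),(334,290))])
print('mk side front top',[toc(onz('side',S(p),.05)).round(4) for p in((288,226),(337,234))],'rear top',toc(onz('side',S((297,215)),.05)).round(4))
for x in(.086,.108):
  for y in(-.157,-.171):
    for z in(.02,.05): print((x,y,z),'top',((proj('top',tow((x,y,z)))-[360,190])*7).round(),'side',((proj('side',tow((x,y,z)))-[280,180])*7).round())
E
python3 - <<'E'
import cv2
for n,(x,y) in(('top',(415,200)),('side',(312,202))):
    a=cv2.imread(f'pics/{n}6raw.png')[y:y+30,x:x+40];cv2.imwrite(f'pics/{n}6b.png',cv2.resize(a,None,fx=18,fy=18,interpolation=cv2.INTER_NEAREST))
E
```

```text
ptr top [ 0.0789 -0.155   0.03  ] mid [ 0.0662 -0.1553  0.03  ] side [ 0.0766 -0.1521  0.03  ]
mk side front bottom [array([ 0.1055, -0.1584,  0.02  ]), array([ 0.0848, -0.1577,  0.02  ])]
mk side front top [array([ 0.1054, -0.1599,  0.05  ]), array([ 0.0837, -0.1586,  0.05  ])] rear top [ 0.1033 -0.1683  0.05  ]
(0.086, -0.157, 0.02) top [430. 211.] side [331. 291.]
(0.086, -0.157, 0.05) top [447. 192.] side [331. 236.]
(0.086, -0.171, 0.02) top [472. 206.] side [338. 271.]
(0.086, -0.171, 0.05) top [490. 187.] side [338. 216.]
(0.108, -0.157, 0.02) top [419. 146.] side [282. 284.]
(0.108, -0.157, 0.05) top [436. 126.] side [281. 229.]
(0.108, -0.171, 0.02) top [461. 141.] side [289. 265.]
(0.108, -0.171, 0.05) top [479. 120.] side [288. 210.]
```

View pics/top6b.png

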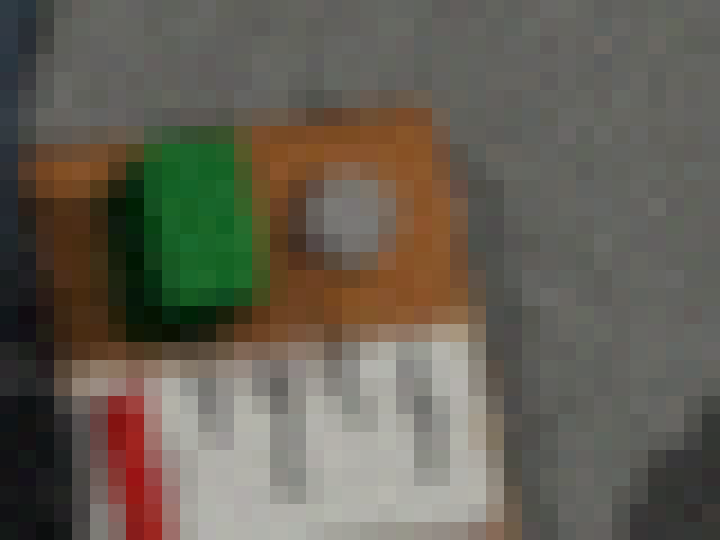

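View pics/side6b.png

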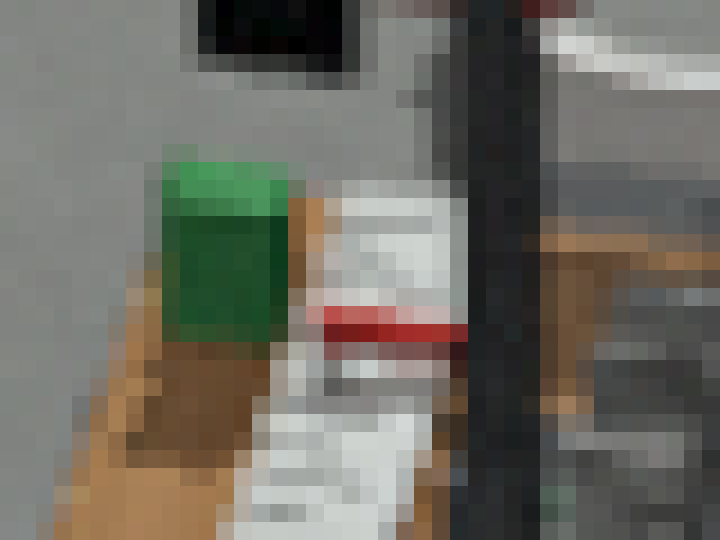

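```bash
python3 - <<'E'
from h import *
T=lambda p:np.array(p)/18+[415,200]-.5+0*1
S=lambda p:np.array(p)/18+[312,202]-.5
print('mk top face',toc(onz('top',T((204,215)),.05)).round(4),[toc(onz('top',T(p),.05))[1].round(4) for p in((145,160),(158,290),(250,150),(266,285))])
print('ptr top',toc(onz('top',T((119,405)),.03)).round(4),toc(onz('top',T((145,505)),.03)).round(4))
print('mk side topface',toc(onz('side',S((228,190)),.05)).round(4),'front edge top',toc(onz('side',S((228,216)),.05)).round(4),'front bottom',toc(onz('side',S((225,342)),.02)).round(4))
print('ptr side',toc(onz('side',S((330,328)),.03)).round(4),toc(onz('side',S((430,333)),.03)).round(4))
E
```

```text
mk top face [ 0.099  -0.1635  0.05  ] [np.float64(-0.1574), np.float64(-0.1563), np.float64(-0.1706), np.float64(-0.1698)]
ptr top [ 0.0801 -0.1535  0.03  ] [ 0.067  -0.1547  0.03  ]
mk side topface [ 0.0968 -0.1628  0.05  ] front edge top [ 0.0953 -0.1558  0.05  ] front bottom [ 0.0969 -0.1599  0.02  ]
ptr side [ 0.0777 -0.1547  0.03  ] [ 0.061  -0.1568  0.03  ]
```

```bash
python3 -m crank '[[0,0.0015,-0.013,0,0,0,-1],[0,0.003,-0.026,0,0,0,-1],[0,0.006,-0.0385,0,0,0,-1],[0,0.009,-0.051,0,0,0,-1],[0,0.013,-0.0635,0,0,0,-1],[0,0.017,-0.0755,0,0,0,-1],[0,0.017,-0.0755,0,0,0,-1],[0,0.017,-0.0755,0,0,0,-1]]' 40; cat > look.py <<'E'
import sys
from h import *
k=sys.argv[1];where()
for n,(x,y) in(('top',(415,200)),('side',(312,202))):
    im=vision.camera(n);cv2.imwrite(f'pics/{n}{k}raw.png',im);a=im[y:y+30,x:x+40];cv2.imwrite(f'pics/{n}{k}b.png',cv2.resize(a,None,fx=18,fy=18,interpolation=cv2.INTER_NEAREST))
E
python3 look.py 7; python3 arc.py | head -1
```

```text
time: 9.35
position: [0.5762, 0.0311, 0.2209]
tool_rot: [0.05, -0.704, 0.706, -0.055]
ft_force: [-0.3, -3.5, 5.5]
grip_width: 0.0168
t 9.35 tcp clamp [0.0479 0.0473 0.2209] F clamp [-0.87 -3.46  5.51] w 0.0168 q [-0.14  0.48  1.58 -0.    1.08  1.28] roterr [1. 1. 1.]
-0.37271682557302177
```

View pics/top7b.png

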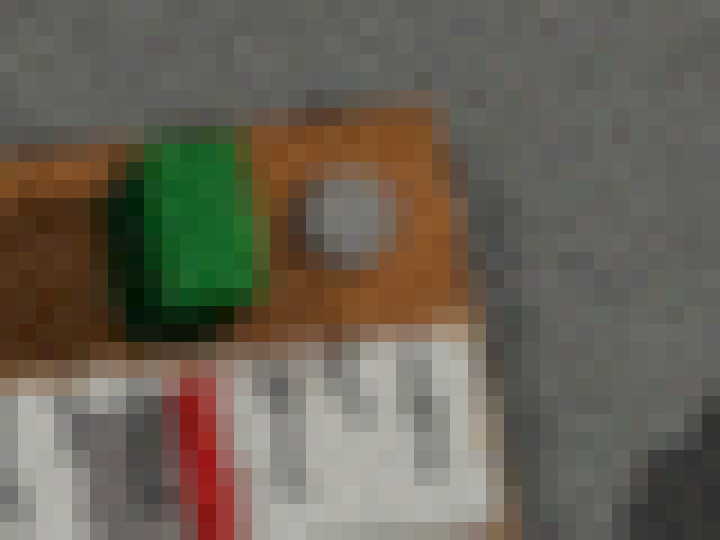

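View pics/side7b.png

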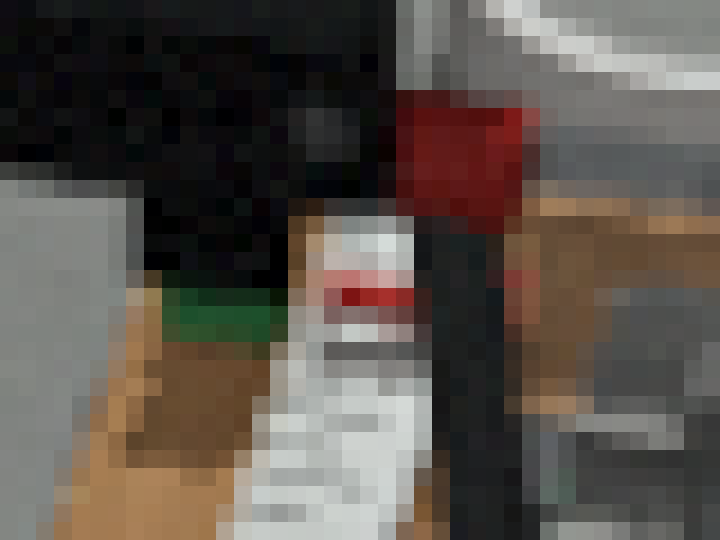

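```bash
python3 - <<'E'
from h import *
T=lambda p:np.array(p)/18+[415,200]-.5
S=lambda p:np.array(p)/18+[312,202]-.5
print('ptr top',toc(onz('top',T((191,395)),.03)).round(4),toc(onz('top',T((215,505)),.03)).round(4))
print('ptr side',toc(onz('side',S((350,294)),.03)).round(4),toc(onz('side',S((400,296)),.03)).round(4))
E
```

```text
ptr top [ 0.0802 -0.1627  0.03  ] [ 0.0658 -0.1634  0.03  ]
ptr side [ 0.0762 -0.1645  0.03  ] [ 0.0679 -0.1657  0.03  ]
```

The pointer reads -163 to -164 mm and the marker about -163 mm, so they line up. Releasing and lifting off.

```bash
python3 -m crank '[[0,0,0,0,0,0,0.1],[0,0,0,0,0,0,0.1],[0,0,0,0,0,0,0.1],[0,0,0,0,0,0,0.1],[0,0,0,0,0,0,0.1],[0,0,0,0,0,0,0.1],[0,0,0,0,0,0,0.1]]' 40; python3 look.py 8
```

```text
time: 10.32
position: [0.5742, 0.0321, 0.2178]
tool_rot: [-0.052, 0.705, -0.705, 0.052]
ft_force: [0.7, -0.2, -0.1]
grip_width: 0.0477
t 10.325 tcp clamp [0.0461 0.0485 0.2178] F clamp [ 0.67 -0.32 -0.13] w 0.0477 q [-0.14  0.48  1.58  0.    1.08  1.28] roterr [1. 1. 1.]
```

```bash
python3 -m crank '[[0,-0.06,0,0,0,0,0.1],[0,-0.15,0,0,0,0,0.1],[0,-0.24,0,0,0,0,0.1],[0,-0.24,0,0,0,0,0.1],[0,-0.24,0,0,0,0,0.1],[0,-0.24,0,0,0,0,0.1]]' 40; python3 look.py 9; python3 - <<'E'
import cv2
cv2.imwrite('pics/side9z.png',cv2.resize(cv2.imread('pics/side9raw.png')[150:310,240:440],None,fx=3,fy=3))
E
```

```text
time: 11.18
position: [0.5732, 0.0322, 0.3361]
tool_rot: [-0.054, 0.705, -0.705, 0.051]
ft_force: [-0.4, -0.5, -0.5]
grip_width: 0.0477
t 11.175 tcp clamp [0.0451 0.0488 0.3361] F clamp [-0.51 -0.39 -0.53] w 0.0477 q [-0.14  0.36  1.43  0.    1.35  1.28] roterr [1. 1. 1.]
```

View pics/side9z.png

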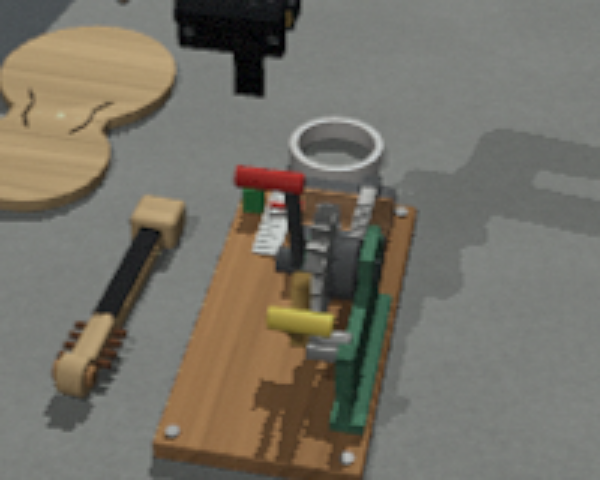

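View pics/side9b.png

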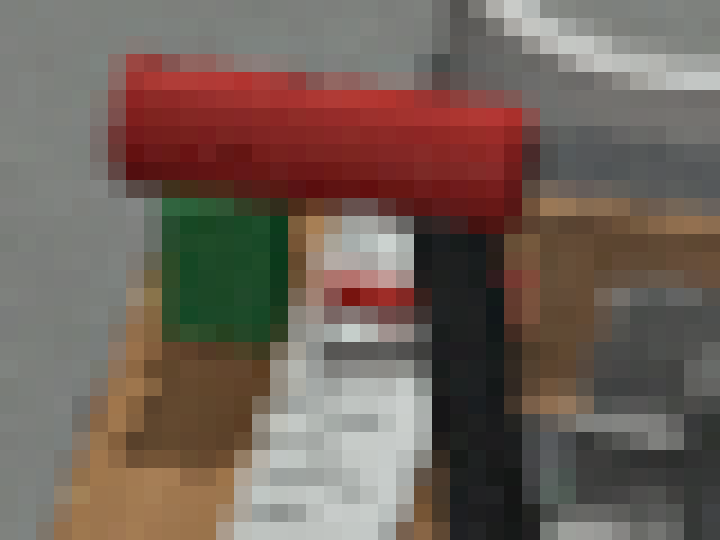

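View pics/top9b.png

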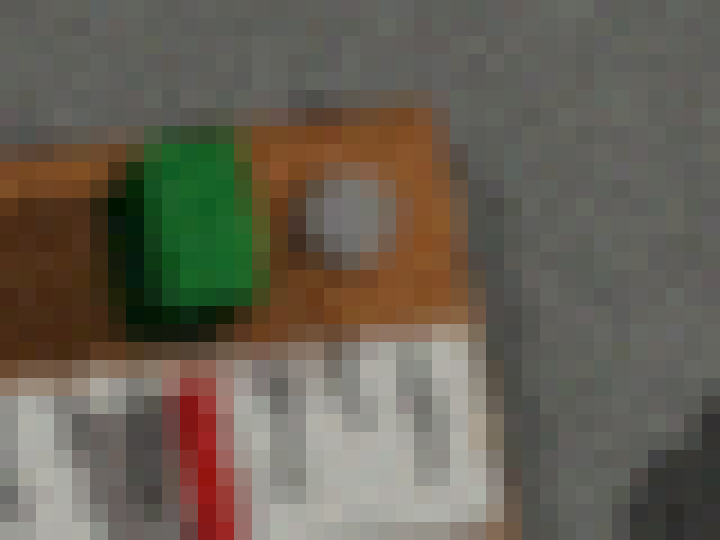

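View pics/top9raw.png

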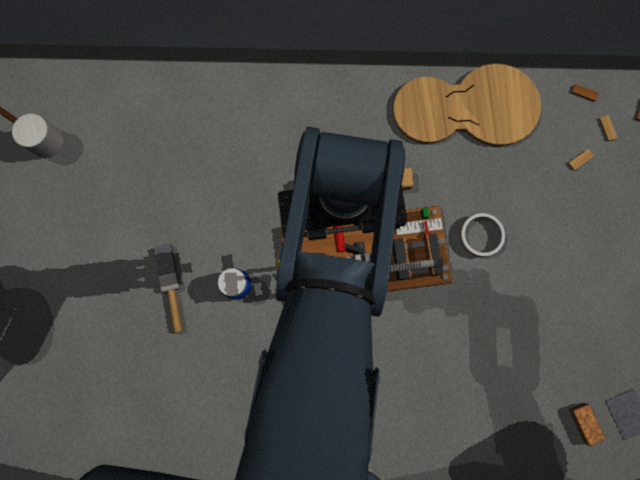

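```bash
python3 - <<'E'
from h import *
print(robot.hand_in())
E
```

```text
the job is handed in; nothing more can be done
None
```

I threw the pawl over and swung the lever back until the pointer stood at the green marker. I then released the grip, raised the hand about 12 cm and handed the job in at about 11 s of the 51 s limit. No verdict was reported.

**What I did:** I pushed the yellow pawl grip over with closed fingers, and it fell back to its stop. I then gripped the red lever grip and carried it along its arc until the lever leaned about 0.37 rad past upright.

**Last checks:**
- **Pawl:** it still lay thrown over in the last pictures.
- **Pointer:** it did not visibly move when I let go. I put it at clamp y of about -163 mm in the top view and -164 to -165 mm in the side view.
- **Marker:** I put its centre at about -163.5 mm in the top view and -163 mm or a few mm beyond in the side view. The two views differ by 1 to 2 mm on where the pointer sits relative to the marker, within the ±7 mm allowed.
- **Robot:** it was clear of everything, with the wrist force near zero.
- **Bystanders:** the jar, tape and brush look the same in the last top view as at the start. The neck was mostly hidden by the arm there, but it was fully visible and in place in the side view. I checked these by eye only and did not measure them.

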